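Strip the spent roll stand at the parcel counter

ROBOT

A 7-joint arm with a two-finger parallel gripper is mounted at the origin on the work surface. World frame = base frame: x ahead of the robot, y to its left, z up, the work surface at z = 0. Lengths are in m, angles in rad, forces in N, time in s.
With the tool pointing down it reaches from about 0.425 to 0.875 m from the base axis. Payload 4.7 kg.
Tool frame: the origin (TCP) lies at the very end of the fingers, on their centre line; the grasp point (between the pads) lies 19 mm behind it; z points along the fingers, y is the line along which they close (so a half turn about z gives the same grasp; the last joint's range is limited). The gripper opens to 87 mm and grips with 3 to 60 N. Pads are 19 mm wide; open, the fingers measure 117 mm over their backs; the gripper's body (75 mm by 190 mm) begins 51 mm behind the grasp point.
Start: joints at [1.283, 0.321, -0.07, 1.45, 0.023, 1.371, -0.057], TCP at [0.193, -0.621, 0.223] pointing down, gripper open.
Joint ranges: [-2.86, 2.86], [-0.3, 2.09], [-1.38, 1.24], [0.06, 2.45], [-1.56, 4.7], [0.09, 2.05], [-2.69, 2.69]. Speed limits (rad/s): [2.57, 2.57, 3.14, 3.14, 3.14, 3.14, 3.14].

INTERFACE

Orientations are given as a rotation vector (axis times angle).
In Python, from bench import ctrl, get_image, job gives the robot as it stands.
- The arm moves only by the shell command python3 -m crank 'ROWS' [FORCE]. ROWS is JSON, a list that holds one entry, the list of rows, each a list of 5 numbers: the shift along the tool's x, y, z in mm, then the turn about the tool's z in rad, then the closure, from -1 (fully open) to 1 (shut), so that 0 is half open. A call has 1 to 10 rows; each row shifts and turns the commanded pose from where the row before left it, along the tool's axes as they then stand; what a row does not reach is not made up. A row lasts 1/12 s, in which the tool goes at most 41.7 mm and 7.16 degrees, less where a joint would pass 70% of its speed; a pose out of reach is approached as far as the arm can. A call with a gripper value outside its range is refused whole. The fingers move at their own pace and stop on an object; FORCE is the grip in N (left out, the last holds). Time passes only in rows, so rows that do not move let the fingers close. It gives the time, the measured TCP pose, the force, the opening and the grip force at its end, in the units of the state.
- ctrl.get_state(): the state, without advancing time (a new reading comes with each control period).
- get_image(name): name is "scene" or "top" or "wrist"; returns a dict with "pixels" (480x640x3 uint8, red, green, blue), "fx", "fy", "cx", "cy" (pixels), "T" (4x4, takes a point from camera to world coordinates); the wrist camera has in their place "T_tool_cam" (4x4, takes a point from camera to tool coordinates, whose origin is the TCP and whose axes are the flange's). Camera axes: x right, y down, z forward; pixel columns grow to the right and rows downward; lengths in m; the calibration is good to about 2 mm. A picture is of the moment at which its call begins: read the wrist's pose just before it. There is no depth.
- job.close_job(): hands the job in; it is judged then, once.
The state is a dict: "time": time; "joint_positions": joint angles; "qd": joint speeds; "joint_torque": joint torques, N m; "position": TCP position; "tool_rot": TCP orientation; "ft_force": force on the tool from outside, world axes, zero at the start; "torque": the same for the moment, N m; "grip_width": opening from 0.0 (shut) to 1.0 (fully open); "grip_force": force on a finger pad.
Only numpy, scipy, OpenCV 4.12 (cv2) and the standard library are available. Lean on these libraries where they do the work, as an engineer would, in place of code of your own. Each camera call takes 0.05 s, during which the arm holds its last target. There are 200 camera calls.

TASK

One of the two label-roll stands holds only a bare brown cardboard core. Pull the red end plug out of that core first and put it in the blue tray while the core is still on its post, then lift the core off and stand it upright on the tray floor beside the plug. Leave the full white roll and its red plug alone.

Things in the scene. Friction and masses are not known exactly. Their poses are not given: they have to be found in the camera images.
- cap_knob (a point): Red end plug of the spent roll, loose, 90 g, 67 mm tall: plug 40 mm dia x 15 mm hanging loosely in the core's bore, flange 54 mm dia x 6 mm lying on the core's top edge, round knob 28 mm dia x 46 mm above. Point: knob's centre, on the axis, 44 mm above the plug's underside, 23 mm above the flange; z up the axis. Lifts straight out without resistance, free after 15 mm; stands on its plug end.
- core_center (a point): Bare brown cardboard tube, loose, 60 g: 58 mm outside dia, 46 mm bore, 70 mm tall, upright on a fixed dark steel disc (92 mm dia, 12 mm thick) over a fixed post 28 mm dia whose top is 25 mm below the core's top. Point: on the axis, half-way up (35 mm above its lower edge); z along the axis. Must rise 45 mm straight up to clear the post.
- tray: The blue open tray, fixed: 250 mm long (its x axis) by 160 mm wide (its y axis), 35 mm high outside, walls and floor 5 mm thick. Origin at the centre of its underside, on the table; its inner floor is 5 mm above the origin. Empty at the start.
- full_cap_knob (a point): The knob centre of the other, identical red end plug, which sits on the full white label roll (92 mm in diameter, 70 mm tall, on an identical stand). Not to be disturbed.
There are look-alikes about, which are no part of the job. What is shaped like the part that bears cap_knob but pink or turquoise is not meant. What is shaped like the part that bears core_center but purple is not meant.

How it is judged:
By the outcome, as a careful person would: the job done as asked, in the order asked, and still so for the second after the job is handed in, with the robot touching nothing.
It also fails if it takes over 61 s, if anything falls off the work surface, if the arm or the gripper's body presses on something with over 40 N, if the wrist force passes 120 N, or if a joint passes its speed limit or range.

## Working session

There is one attempt and no reset: what is moved stays moved. The work goes in short steps, Python scripts to look and compute and a shell command to move; the robot and the scene stay as the last step left them, time stands still between calls to the robot, and variables do not carry over. Pictures are saved under pics/ and viewed, at most 13 in all, crops included, and the job is handed in when it is done.

```bash
mkdir -p pics; ls; python3 - <<'E'
from bench import ctrl,get_image
import cv2,numpy as np
s=ctrl.get_state();print({k:np.round(s[k],3).tolist() for k in ('time','position','tool_rot','ft_force','grip_width')})
for n in("top","scene"):
    i=get_image(n);cv2.imwrite(f"pics/{n}0.png",i["pixels"][:,:,::-1]);print(n,i["fx"],i["fy"],i["cx"],i["cy"],np.round(i["T"],4).tolist())
E
```

```text
pics
{'time': 0.0, 'position': [0.193, -0.62, 0.221], 'tool_rot': [-3.104, -0.472, 0.001], 'ft_force': [-1.446, 0.334, 0.404], 'grip_width': 1.001}
top 498.20385734561404 498.20385734561404 317.48512072572197 232.3298288019218 [[-0.0051, -0.9869, 0.161, 0.4031], [-1.0, 0.0055, 0.0019, 0.0045], [-0.0028, -0.161, -0.987, 0.9024], [0.0, 0.0, 0.0, 1.0]]
scene 532.9681217538789 532.9681217538789 324.40490882081554 237.23825087812835 [[-0.1858, 0.8012, -0.5689, 1.0549], [0.9825, 0.1572, -0.0994, 0.0777], [0.0098, -0.5774, -0.8164, 0.8468], [0.0, 0.0, 0.0, 1.0]]
```

View pics/top0.png

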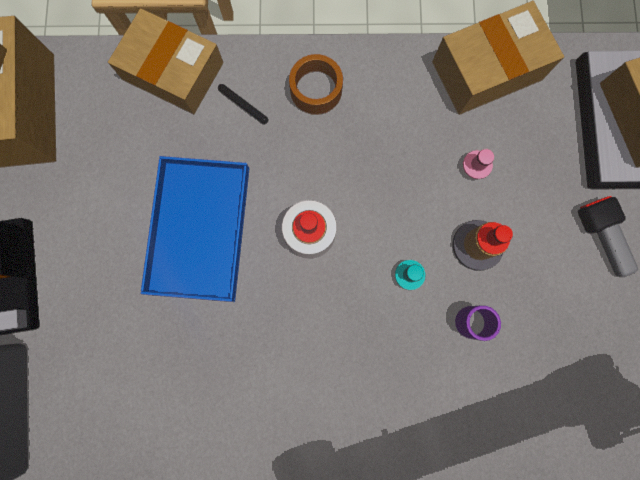

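View pics/scene0.png

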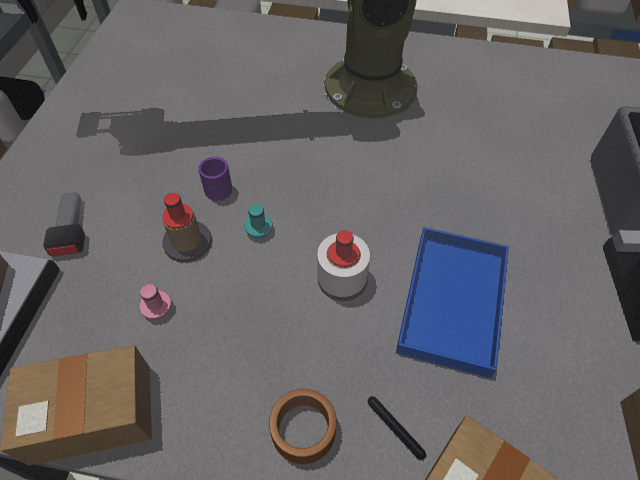

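Candidates in the top view: the red plug on the brown core at (494,238), the red plug on the white roll at (309,225), pink (480,162), turquoise (410,273), and a purple tube (480,322). The red plug on the brown tube, on the dark disc, fits the description. I'll confirm it in a crop.

```bash
python3 - <<'E'
import cv2,numpy as np
a=cv2.imread("pics/top0.png")[200:290,440:530];b=cv2.imread("pics/scene0.png")[180:270,140:230]
cv2.imwrite("pics/crop0.png",np.hstack([cv2.resize(x,(396,396),interpolation=cv2.INTER_CUBIC) for x in(a,b)]))
E
```

```text
(no output)
```

View pics/crop0.png

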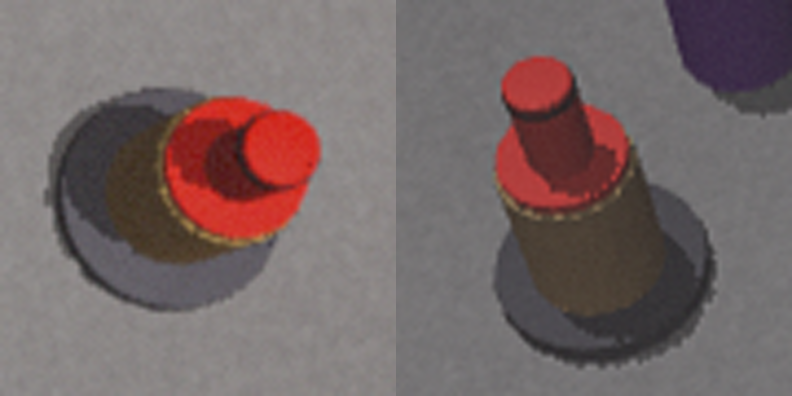

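The crop shows a red plug on a bare brown tube on a dark disc, so that is the one. The knob top centre is at top (504.1,233.4) and scene (173,198.9). The disc centre is at about top (478,245).

```bash
cat > h.py <<'E'
import numpy as np
from scipy.spatial.transform import Rotation as R
K={"top":(498.204,317.485,232.330),"scene":(532.968,324.405,237.238)}
T={"top":np.array([[-0.0051,-0.9869,0.161,0.4031],[-1,0.0055,0.0019,0.0045],[-0.0028,-0.161,-0.987,0.9024]]),
"scene":np.array([[-0.1858,0.8012,-0.5689,1.0549],[0.9825,0.1572,-0.0994,0.0777],[0.0098,-0.5774,-0.8164,0.8468]])}
def ray(T,f,cx,cy,u,v,z):
    d=T[:3,:3]@[(u-cx)/f,(v-cy)/f,1]; return T[:3,3]+d*(z-T[2,3])/d[2]
def at(n,u,v,z): return ray(T[n],*K[n],u,v,z)
def tool(s,p):  # world point in tool axes, mm
    return (R.from_rotvec(s["tool_rot"]).inv().apply(np.array(p)-s["position"])*1000).round(1)
E
python3 - <<'E'
from h import *
from bench import ctrl
s=ctrl.get_state()
f=lambda *a:at(*a).round(4)[:2]
print("knob",f("top",504.1,233.4,.134),f("scene",173,198.9,.134),"disc",f("top",478,245,.012))
print("fullknob",f("top",308,221.5,.134),f("scene",344.5,237,.134))
c=[f("top",*p,.035) for p in((162,157),(248,163),(235,301),(142,294))];print("tray",c,np.mean(c,0))
c=[f("scene",*p,.035) for p in((424,229),(508,245),(493,375),(398,352))];print("tray",c,np.mean(c,0))
print("pink",f("top",486,156,.067),"turq",f("top",414,268,.067),"purple",f("top",484,323,.07))
print(tool(s,[0,0,0]),R.from_rotvec(s["tool_rot"]).as_matrix().round(3))
E
```

```text
knob [ 0.5251 -0.2852] [ 0.529  -0.2796] disc [ 0.5236 -0.2829]
fullknob [0.5457 0.0208] [0.5514 0.0232]
tray [array([0.6843, 0.2869]), array([0.6721, 0.131 ]), array([0.4253, 0.1492]), array([0.4381, 0.3104])] [0.55495  0.219375]
tray [array([0.4342, 0.1601]), array([0.441 , 0.3162]), array([0.7002, 0.2903]), array([0.6902, 0.1383])] [0.5664   0.226225]
pink [ 0.6724 -0.2879] turq [ 0.4778 -0.1556] purple [ 0.3865 -0.2666]
[ 1.000e-01 -6.491e+02  2.227e+02] [[ 0.955  0.297 -0.001]
 [ 0.297 -0.955  0.002]
 [-0.    -0.002 -1.   ]]
```

```bash
python3 -m crank '[[[33,-17.5,0,0,-1],[33,-17.5,0,0,-1],[33,-17.5,0,0,-1],[33,-17.5,0,0,-1],[33,-17.5,0,0,-1],[33,-17.5,0,0,-1],[33,-17.5,0,0,-1],[33,-17.5,0,0,-1],[33,-17.5,0,0,-1],[33,-17.5,0,0,-1]]]' 10
python3 -m crank '[[[30,-15,0,0,-1],[20,-10,0,0,-1],[10,-5,0,0,-1],[0,0,0,0,-1],[0,0,0,0,-1]]]'
python3 - <<'E'
from h import *
from bench import ctrl,get_image
import cv2
s=ctrl.get_state();i=get_image("wrist");cv2.imwrite("pics/w1.png",i["pixels"][:,:,::-1])
print(s["time"],s["position"],s["tool_rot"],tool(s,[.527,-.2825,.096]))
print({k:v for k,v in i.items() if k not in("pixels",)})
E
```

```text
time: 0.93
position: [0.457, -0.3539, 0.2223]
tool_rot: [-3.106, -0.472, 0.001]
ft_force: [-0.2, -0.5, 0.3]
grip_width: 1.001
grip_force: 0.0
time: 1.35
position: [0.5038, -0.3098, 0.2221]
tool_rot: [3.106, 0.472, -0.002]
ft_force: [0.2, -1.0, -0.3]
grip_width: 0.997
grip_force: 0.0
1.35 [ 0.50381116 -0.30984786  0.22213068] [ 3.10560149e+00  4.71949794e-01 -2.29925081e-03] [ 30.5 -19.2 126.1]
{'fx': 366.18418627283137, 'fy': 366.18418627283137, 'cx': 317.56665406064764, 'cy': 239.4047465492866, 'T_tool_cam': array([[ 2.86723438e-04, -9.56278932e-01, -2.92456016e-01,
         8.13325312e-02],
       [ 9.99999948e-01,  3.17002735e-04, -5.61438746e-05,
         1.11851500e-03],
       [ 1.46398562e-04, -2.92455985e-01,  9.56278974e-01,
        -1.63586802e-01],
       [ 0.00000000e+00,  0.00000000e+00,  0.00000000e+00,
         1.00000000e+00]])}
```

View pics/w1.png

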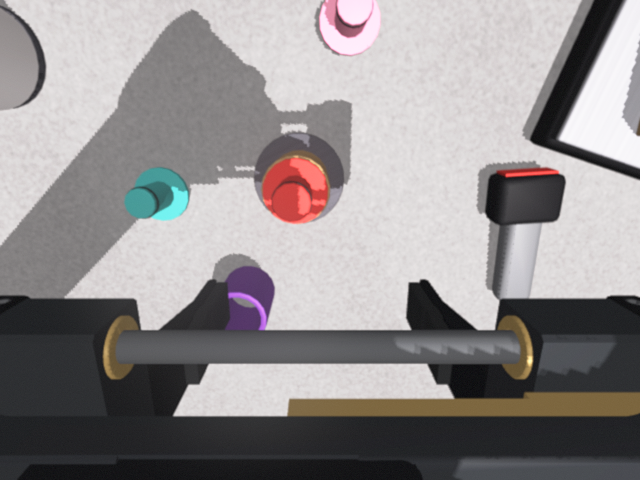

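The wrist view shows the red flange centred at about (296.5,189), with the knob top at about (293,200). The turquoise plug (160,195) and the purple tube (250,295) are clear of it.

```bash
cat >> h.py <<'E'
def wr(s,i,u,v,z):
    M=np.eye(4);M[:3,:3]=R.from_rotvec(s["tool_rot"]).as_matrix();M[:3,3]=s["position"]
    return ray(M@i["T_tool_cam"],i["fx"],i["cx"],i["cy"],u,v,z)
E
python3 - <<'E'
from h import *
from bench import ctrl,get_image
s=ctrl.get_state();i=get_image("wrist")
for u,v,z in((296.5,189,.088),(293,200,.134),(299,177,.012)):
    p=wr(s,i,u,v,z);print(p.round(4),tool(s,[p[0],p[1],.096]))
E
```

```text
[ 0.5299 -0.2859  0.088 ] [ 33.3 -16.1 126.1]
[ 0.5298 -0.286   0.134 ] [ 33.1 -16.  126.1]
[ 0.5292 -0.2844  0.012 ] [ 33.1 -17.7 126.1]
```

```bash
python3 -m crank '[[[17,-8,0,0,-1],[16,-8.5,0,0,-0.5],[0,0,25,0,-0.4],[0,0,30,0,-0.3],[0,0,30,0,-0.2],[0,0,25,0,-0.2],[0,0,14,0,-0.2],[0,0,0,0,-0.2],[0,0,0,0,-0.2]]]'
python3 - <<'E'
from h import *
from bench import ctrl,get_image
import cv2
s=ctrl.get_state();i=get_image("wrist");cv2.imwrite("pics/w2.png",i["pixels"][:,:,::-1])
print(s["time"],s["position"],tool(s,[.5298,-.2858,.096]))
E
```

```text
time: 2.2
position: [0.5297, -0.2851, 0.0981]
tool_rot: [-3.106, -0.468, 0.003]
ft_force: [1.0, 0.8, 0.8]
grip_width: 0.608
grip_force: 0.0
2.2 [ 0.52967294 -0.2851123   0.09805921] [-0.1  0.7  2.1]
```

View pics/w2.png

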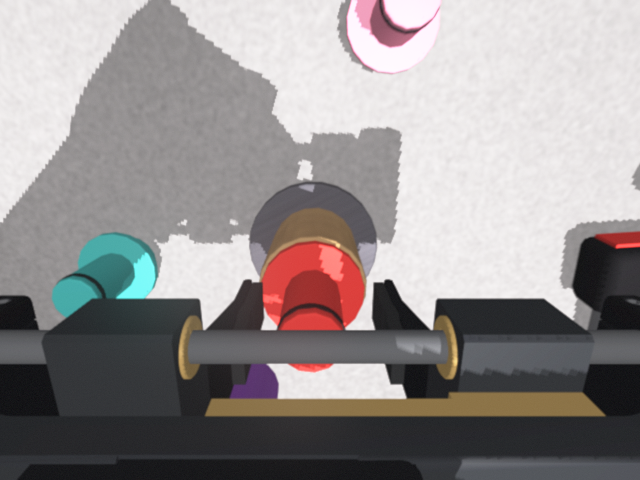

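The wrist view shows the knob (313,340) centred between the fingers. I'll close on it and lift.

```bash
python3 -m crank '[[[0,0,0,0,1],[0,0,0,0,1],[0,0,0,0,1],[0,0,0,0,1],[0,0,0,0,1],[0,0,0,0,1]]]' 15
python3 -m crank '[[[0,0,-6,0,1],[0,0,-12,0,1],[0,0,-20,0,1],[0,0,-25,0,1],[0,0,-30,0,1],[0,0,-25,0,1],[0,0,0,0,1],[0,0,0,0,1]]]'
python3 - <<'E'
from h import *
from bench import ctrl,get_image
import cv2
s=ctrl.get_state();i=get_image("wrist");j=get_image("scene")["pixels"][100:400,100:560]
cv2.imwrite("pics/w3.png",np.hstack([cv2.resize(i["pixels"],(400,300)),cv2.resize(j,(400,261))[[*range(261)]+[260]*39]])[:,:,::-1])
print(s["time"],s["position"])
E
```

```text
time: 2.75
position: [0.5315, -0.2835, 0.099]
tool_rot: [3.105, 0.473, 0.001]
ft_force: [-0.1, -0.2, 1.1]
grip_width: 0.318
grip_force: 14.9
time: 3.42
position: [0.5324, -0.2838, 0.2193]
tool_rot: [3.103, 0.472, 0.005]
ft_force: [-0.9, -0.1, -1.3]
grip_width: 0.317
grip_force: 14.9
3.4167 [ 0.53235465 -0.28381394  0.21928786]
```

View pics/w3.png

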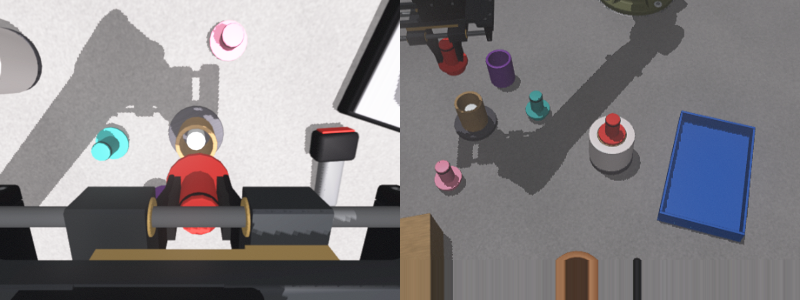

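The core is still upright on its post (white post top at (197,140) in the left half), and the plug is held. Next I carry it over to the tray.

```bash
python3 -m crank '[[[9,-17,-5,0,1],[15,-30,-5,0,1],[18,-34,0,0,1],[18,-34,0,0,1],[18,-34,0,0,1],[18,-34,0,0,1],[18,-34,0,0,1],[18,-34,0,0,1],[18,-34,0,0,1],[18,-34,0,0,1]]]'
python3 -m crank '[[[18,-34,0,0,1],[18,-34,0,0,1],[15,-28,0,0.05,1],[10,-20,0,0.1,1],[4,-8,0,0.1,1],[0,0,0,0.1,1],[0,0,0,0.03,1],[0,0,0,0,1],[0,0,0,0,1]]]'
python3 - <<'E'
from h import *
from bench import ctrl,get_image
import cv2
s=ctrl.get_state();i=get_image("wrist")
cv2.imwrite("pics/w4.png",i["pixels"][:,:,::-1])
print(s["time"],s["position"],R.from_rotvec(s["tool_rot"]).as_matrix().round(3).tolist())
E
```

```text
time: 4.35
position: [0.5958, 0.0726, 0.2249]
tool_rot: [3.106, 0.472, -0.005]
ft_force: [0.3, -0.8, -0.8]
grip_width: 0.318
grip_force: 14.9
time: 5.1
position: [0.6237, 0.208, 0.225]
tool_rot: [3.138, -0.121, -0.004]
ft_force: [0.0, 0.4, -1.5]
grip_width: 0.317
grip_force: 14.9
5.1 [0.62372118 0.20800286 0.22495879] [[0.997, -0.077, -0.003], [-0.077, -0.997, -0.001], [-0.002, 0.001, -1.0]]
```

View pics/w4.png

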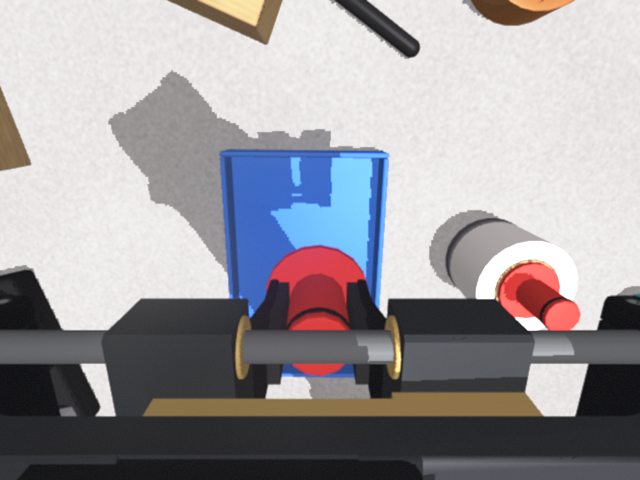

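The tray's far rim corners are at (222,153) and (388,153), and its near rim is at v≈375.

```bash
python3 - <<'E'
from h import *
from bench import ctrl,get_image
s=ctrl.get_state();i=get_image("wrist")
a,b=wr(s,i,221,152.5,.035),wr(s,i,388,152.5,.035)
d=(b-a);L=np.linalg.norm(d);d/=L;ax=np.array([d[1],-d[0],0]);ax*=np.sign(ax[0])
c=(a+b)/2-ax*.125;print(a,b,L,"axis",ax,"centre",c,"near",wr(s,i,318,376,.035))
for k in(.06,-.06):
    p=c+ax*k;print(p.round(4),tool(s,[p[0],p[1],.039]))
E
```

```text
[0.68936196 0.29311812 0.035     ] [0.67725631 0.13628424 0.035     ] 0.1573003945753757 axis [ 0.99703427 -0.07695879 -0.        ] centre [0.55867985 0.22432103 0.035     ] near [0.43417646 0.22109107 0.035     ]
[0.6185 0.2197 0.035 ] [ -5.9 -11.5 186.3]
[0.4989 0.2289 0.035 ] [-125.9  -11.5  186.6]
```

```bash
python3 -m crank '[[[-3,-6,20,0,1],[-3,-5.5,30,0,1],[0,0,35,0,1],[0,0,35,0,1],[0,0,30,0,1],[0,0,20,0,1],[0,0,10,0,1],[0,0,4,0,1],[0,0,0,0,1],[0,0,0,0,1]]]'
python3 -m crank '[[[0,0,1,0,1],[0,0,1,0,1],[0,0,0,0,1],[0,0,0,0,1]]]'
```

```text
time: 6.03
position: [0.6204, 0.2206, 0.0441]
tool_rot: [-3.138, 0.123, -0.003]
ft_force: [0.4, -0.0, -1.3]
grip_width: 0.318
grip_force: 14.9
time: 6.37
position: [0.6197, 0.2203, 0.0412]
tool_rot: [-3.139, 0.123, -0.001]
ft_force: [-0.2, 0.0, -0.9]
grip_width: 0.317
grip_force: 14.9
```

```bash
python3 -m crank '[[[0,0,1.5,0,1],[0,0,1,0,1],[0,0,0,0,1],[0,0,0,0,1]]]'
python3 -m crank '[[[0,0,1,0,1],[0,0,0,0,1],[0,0,0,0,1]]]'
```

```text
time: 6.7
position: [0.6192, 0.2202, 0.0378]
tool_rot: [3.139, -0.123, -0.001]
ft_force: [-0.7, -0.2, -1.5]
grip_width: 0.317
grip_force: 14.9
time: 6.95
position: [0.6194, 0.2203, 0.0371]
tool_rot: [-3.139, 0.123, -0.0]
ft_force: [-0.3, 0.1, -1.1]
grip_width: 0.317
grip_force: 14.9
```

```bash
python3 -m crank '[[[0,0,1,0,1],[0,0,0,0,1],[0,0,0,0,1]]]'
python3 -m crank '[[[0,0,1,0,1],[0,0,0,0,1],[0,0,0,0,1]]]'
```

```text
time: 7.2
position: [0.6196, 0.2204, 0.0369]
tool_rot: [-3.139, 0.123, -0.001]
ft_force: [-1.0, -0.7, 5.1]
grip_width: 0.318
grip_force: 14.9
time: 7.45
position: [0.6197, 0.2209, 0.0365]
tool_rot: [-3.139, 0.122, -0.002]
ft_force: [-2.8, -0.8, 8.7]
grip_width: 0.318
grip_force: 15.0
```

Contact with the floor. I release, rise, and return to the core.

```bash
python3 -m crank '[[[0,0,-1.5,0,1],[0,0,0,0,-0.3],[0,0,0,0,-0.3],[0,0,0,0,-0.3],[0,0,0,0,-0.3],[0,0,-15,0,-0.3],[0,0,-35,0,-0.3],[0,0,-40,0,-0.6],[0,0,-40,0,-1],[0,0,-40,0,-1]]]'
python3 -m crank '[[[0,0,-20,0,-1],[-5,20,0,-0.1,-1],[0,0,0,-0.1,-1],[0,0,0,-0.1,-1],[0,0,0,-0.08,-1],[0,0,0,0,-1]]]'
python3 - <<'E'
from h import *
from bench import ctrl,get_image
import cv2
s=ctrl.get_state();i=get_image("top")["pixels"];j=get_image("scene")["pixels"]
cv2.imwrite("pics/t5.png",np.hstack([cv2.resize(i,(400,300)),cv2.resize(j,(400,300))])[:,:,::-1])
print(s["time"],s["position"],tool(s,[.530,-.285,.222]))
E
```

```text
time: 8.28
position: [0.619, 0.2203, 0.2095]
tool_rot: [-3.139, 0.122, -0.001]
ft_force: [0.7, 0.2, -0.1]
grip_width: 0.792
grip_force: 0.0
time: 8.78
position: [0.6128, 0.2007, 0.2277]
tool_rot: [-3.105, -0.475, -0.002]
ft_force: [0.8, -0.0, -0.4]
grip_width: 0.999
grip_force: 0.0
8.7833 [0.61278455 0.2006842  0.22774549] [-224.3  438.7    5.5]
```

View pics/t5.png

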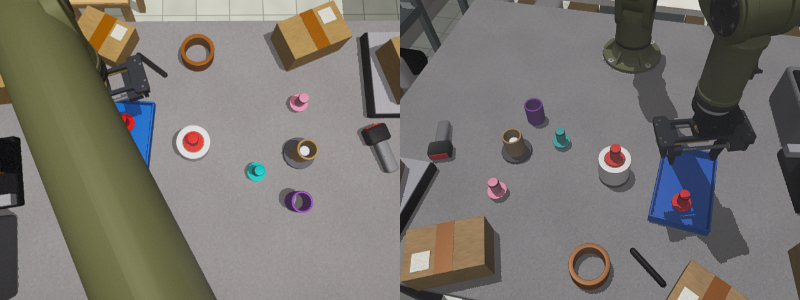

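The plug stands upright in the tray (right half, (682,200)), and the full roll is untouched. Back to the core.

```bash
python3 -m crank '[[[-10,17,0,0,-1],[-20,34,0,0,-1],[-20,34,0,0,-1],[-20,34,0,0,-1],[-20,34,0,0,-1],[-20,34,0,0,-1],[-20,34,0,0,-1],[-20,34,0,0,-1],[-20,34,0,0,-1],[-20,34,0,0,-1]]]'
python3 -m crank '[[[-20,34,0,0,-1],[-20,34,0,0,-1],[-15,25,0,0,-1],[-9,15,0,0,-1],[0,8,0,0,-1],[0,0,0,0,-1],[0,0,0,0,-1]]]'
python3 - <<'E'
from h import *
from bench import ctrl,get_image
import cv2
s=ctrl.get_state();i=get_image("wrist")
cv2.imwrite("pics/w6.png",cv2.resize(i["pixels"][60:285,180:480],(800,600))[:,:,::-1])
print(s["time"],s["position"],tool(s,[.530,-.285,.050]))
E
```

```text
time: 9.72
position: [0.5267, -0.1658, 0.2273]
tool_rot: [3.106, 0.469, 0.001]
ft_force: [0.8, -0.9, -0.1]
grip_width: 1.002
grip_force: 0.0
time: 10.3
position: [0.5017, -0.2924, 0.2266]
tool_rot: [-3.105, -0.473, -0.001]
ft_force: [0.5, 0.6, -0.5]
grip_width: 0.998
grip_force: 0.0
10.3 [ 0.50166244 -0.29237827  0.22663154] [ 29.1   1.6 176.7]
```

View pics/w6.png

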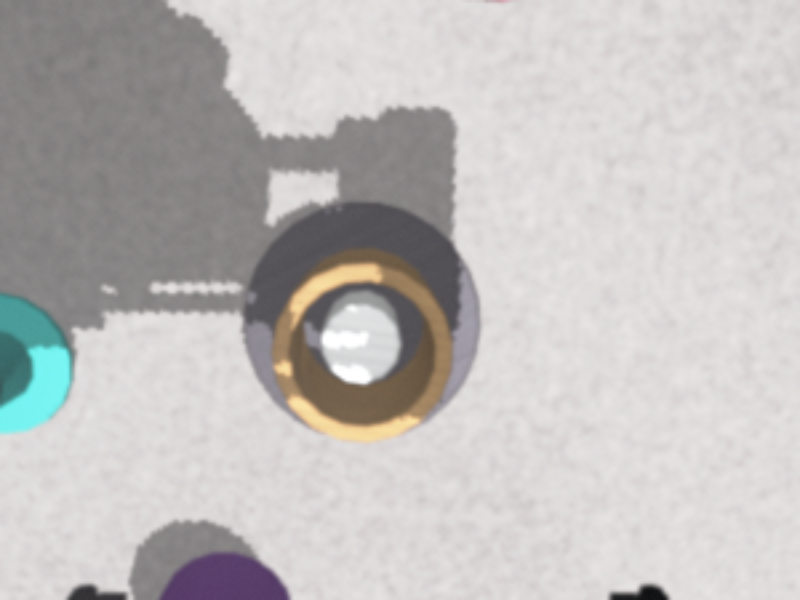

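The core's top rim is centred at crop (363,352), which is full-image (316.1,192.2).

```bash
python3 - <<'E'
from h import *
from bench import ctrl,get_image
s=ctrl.get_state();i=get_image("wrist")
p=wr(s,i,316.1,192.2,.082);print(p.round(4),tool(s,[p[0],p[1],.052]))
E
```

```text
[ 0.5294 -0.2827  0.082 ] [ 2.880e+01 -1.000e-01  1.747e+02]
```

```bash
python3 -m crank '[[[15,0,0,0,-1],[14,0,10,0,-1],[0,0,30,0,-1],[0,0,30,0,-1],[0,0,30,0,-1],[0,0,30,0,-1],[0,0,25,0,-1],[0,0,18,0,-1],[0,0,0,0,-1],[0,0,0,0,-1]]]' 10
python3 -m crank '[[[0,0,0,0,0.6],[0,0,0,0,0.6],[0,0,0,0,0.6],[0,0,0,0,0.6],[0,0,0,0,0.6]]]'
```

```text
time: 11.23
position: [0.5286, -0.2834, 0.0531]
tool_rot: [-3.104, -0.475, 0.002]
ft_force: [-0.4, -0.5, 1.1]
grip_width: 0.998
grip_force: 0.0
time: 11.65
position: [0.5289, -0.2855, 0.0545]
tool_rot: [3.105, 0.472, 0.002]
ft_force: [-1.1, 0.2, 1.1]
grip_width: 0.708
grip_force: 0.3
```

```bash
python3 -m crank '[[[0,0,0,0,0.6],[0,0,0,0,0.6],[0,0,0,0,0.6]]]'
python3 -m crank '[[[0,0,-8,0,0.6],[0,0,-15,0,0.6],[0,0,-25,0,0.6],[0,0,-35,0,0.6],[0,0,-40,0,0.6],[0,0,-35,0,0.6],[0,0,-15,0,0.6],[0,0,0,0,0.6],[0,0,0,0,0.6]]]'
python3 - <<'E'
from h import *
from bench import ctrl
s=ctrl.get_state();print(tool(s,[.4989,.2289,.2249]))
E
```

```text
time: 11.9
position: [0.5287, -0.2855, 0.0542]
tool_rot: [3.106, 0.472, 0.001]
ft_force: [-2.1, 0.0, 3.9]
grip_width: 0.665
grip_force: 10.0
time: 12.65
position: [0.5287, -0.2856, 0.2274]
tool_rot: [3.105, 0.472, 0.002]
ft_force: [-0.1, -0.0, -0.8]
grip_width: 0.667
grip_force: 10.0
[ 124.4 -500.1    1.9]
```

```bash
python3 -m crank '[[[4,-17,0,0,0.6],[7,-30,0,0,0.6],[9,-36,0,0,0.6],[9,-36,0,0,0.6],[9,-36,0,0,0.6],[9,-36,0,0,0.6],[9,-36,0,0,0.6],[9,-36,0,0,0.6],[9,-36,0,0,0.6],[9,-36,0,0,0.6]]]'
python3 -m crank '[[[9,-36,0,0,0.6],[9,-36,0,0,0.6],[9,-36,0,0,0.6],[7,-30,0,0.05,0.6],[5,-20,0,0.1,0.6],[2,-7,0,0.1,0.6],[0,0,0,0.1,0.6],[0,0,0,0.03,0.6],[0,0,0,0,0.6],[0,0,0,0,0.6]]]'
python3 - <<'E'
from h import *
from bench import ctrl,get_image
import cv2
s=ctrl.get_state();i=get_image("wrist");j=get_image("scene")["pixels"]
cv2.imwrite("pics/w7.png",np.hstack([cv2.resize(x,(400,300)) for x in(i["pixels"],j)])[:,:,::-1])
print(s["time"],s["position"],tool(s,[.4989,.2289,.049]))
E
```

```text
time: 13.48
position: [0.5058, 0.0616, 0.2244]
tool_rot: [-3.106, -0.473, 0.006]
ft_force: [-0.0, -1.4, -0.7]
grip_width: 0.668
grip_force: 10.0
time: 14.32
position: [0.4988, 0.229, 0.2249]
tool_rot: [3.138, -0.119, -0.005]
ft_force: [1.3, -0.3, -0.8]
grip_width: 0.67
grip_force: 10.0
14.3167 [0.49879552 0.22903162 0.22485157] [ 6.000e-01 -1.000e-01  1.759e+02]
```

View pics/w7.png

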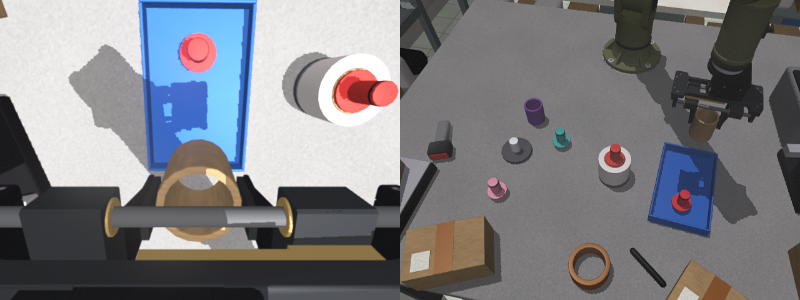

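The core is held upright, and the plug stands at the far end of the tray. I'll check the tray's near corners in the wrist half, about (150,171) and (244,169), against the target.

```bash
python3 - <<'E'
from h import *
from bench import ctrl,get_image
s=ctrl.get_state();i=get_image("wrist")
for u,v,z in((148,171,.035),(245,171,.035),(197,52,.026)):print(wr(s,i,u*1.6,v*1.6,z).round(3))
E
python3 -m crank '[[[0,0,15,0,0.6],[0,0,30,0,0.6],[0,0,35,0,0.6],[0,0,35,0,0.6],[0,0,30,0,0.6],[0,0,15,0,0.6],[0,0,7,0,0.6],[0,0,0,0,0.6],[0,0,0,0,0.6]]]'
```

```text
[0.442 0.317 0.035]
[0.429 0.155 0.035]
[0.619 0.221 0.026]
time: 15.22
position: [0.5008, 0.2292, 0.0602]
tool_rot: [-3.139, 0.123, -0.001]
ft_force: [0.9, 0.2, -0.1]
grip_width: 0.666
grip_force: 10.0
```

```bash
python3 -m crank '[[[0,0,6,0,0.6],[0,0,4,0,0.6],[0,0,0,0,0.6],[0,0,0,0,0.6]]]'
python3 -m crank '[[[0,0,1,0,0.6],[0,0,1,0,0.6],[0,0,0,0,0.6],[0,0,0,0,0.6]]]'
python3 -m crank '[[[0,0,1,0,0.6],[0,0,0,0,0.6],[0,0,0,0,0.6]]]'
```

```text
time: 15.55
position: [0.5005, 0.2289, 0.0498]
tool_rot: [3.139, -0.123, 0.001]
ft_force: [0.4, -0.1, -0.9]
grip_width: 0.669
grip_force: 10.0
time: 15.88
position: [0.5004, 0.2289, 0.0476]
tool_rot: [3.139, -0.123, 0.0]
ft_force: [-0.0, -0.7, -0.4]
grip_width: 0.668
grip_force: 10.0
time: 16.13
position: [0.5005, 0.229, 0.0472]
tool_rot: [3.139, -0.123, 0.001]
ft_force: [-2.2, -0.5, 5.4]
grip_width: 0.665
grip_force: 10.0
```

Contact. I release and retreat.

```bash
python3 -m crank '[[[0,0,0,0,-0.8],[0,0,0,0,-0.8],[0,0,0,0,-0.8],[0,0,0,0,-0.8],[0,0,0,0,-0.8],[0,0,-15,0,-0.8],[0,0,-30,0,-0.8],[0,0,-40,0,-0.8],[0,0,-40,0,-0.8],[0,0,-40,0,-0.8]]]'
python3 -m crank '[[[0,0,-20,0,-0.8],[-10,20,0,0,-0.8],[-10,35,0,0,-0.8],[0,40,0,0,-0.8],[0,40,0,0,-0.8],[0,30,0,0,-0.8],[0,10,0,0,-0.8],[0,0,0,0,-0.8],[0,0,0,0,-0.8]]]'
python3 - <<'E'
from bench import ctrl,get_image
import cv2,numpy as np
s=ctrl.get_state();i=get_image("top")["pixels"];j=get_image("scene")["pixels"]
cv2.imwrite("pics/t8.png",np.hstack([cv2.resize(x,(400,300),interpolation=cv2.INTER_AREA) for x in(i,j)])[:,:,::-1])
print(s["time"],s["position"],s["qd"])
E
```

```text
time: 16.97
position: [0.4998, 0.2288, 0.213]
tool_rot: [3.139, -0.122, -0.001]
ft_force: [1.3, -0.5, 0.2]
grip_width: 0.903
grip_force: 0.0
time: 17.72
position: [0.4668, 0.0568, 0.2316]
tool_rot: [-3.138, 0.123, -0.0]
ft_force: [-0.0, 1.3, -2.0]
grip_width: 0.901
grip_force: 0.0
17.7167 [0.4667925  0.05680122 0.23157427] [-0.02287362  0.01009691 -0.03615757 -0.0086868  -0.00495181 -0.00179047
 -0.0020496 ]
```

View pics/t8.png

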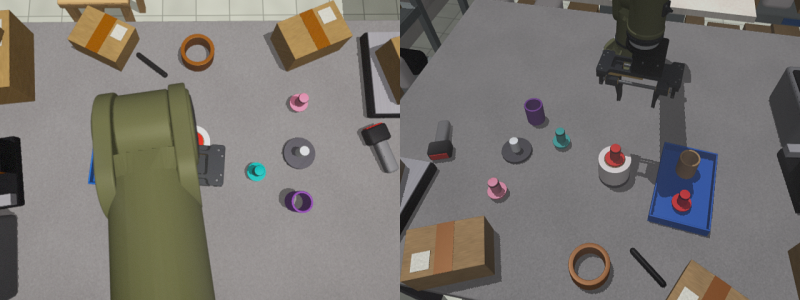

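The scene half shows the core (689,163) and the plug (682,201) both upright in the tray. The full roll is undisturbed and the gripper is clear.

```bash
python3 -c "
from bench import job
print(job.close_job())"
```

```text
the job is handed in; nothing more can be done
None
```

Job handed in at about 18 s of robot time: the red plug went into the tray first, then the bare core was stood upright on the tray floor beside it, and the full roll and its plug were left untouched.

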